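# Scrub a bearing cup and hold the wash tank's lid open

### The job

Get the bearing cup ready for washing: take the brush from its holder, scrub the inside of the steel cup by pushing the brush right down to the bottom three times, drawing it up more than halfway between strokes, and stand the brush back in its holder. Then raise the lid of the wash tank to 60 degrees from closed and finish while still holding it there, because it falls shut by itself and the inspector needs it open to load the cup. Leave the cup standing where it is, and do not disturb the spray can, the bearing ring or the hand yoke.

Things in the scene. Friction and masses are not known exactly. Their poses are not given: they have to be found in the camera images.
- brush: Long round bottle brush standing upright on its flat lower end in the holder; 220 mm long, 120 g. Origin: centre of the lower end; z points up along the brush to the handle. Black-and-white ringed bristle head, rigid, 41 mm diameter, from 0 to 70 mm; steel stem 9 mm diameter from 68 to 133 mm; pale wooden round handle 20 mm diameter from 137 to 218 mm.
- holder: Fixed upright grey plastic brush holder, a square open-topped box 64 x 64 mm and 80 mm high on a flat 90 mm foot plate 4 mm thick; walls 4 mm, inside 56 x 56 mm, inner floor 5 mm above the table (the brush's lower end rests at that height). Origin: centre of its underside.
- cup: Loose, round, thick-walled plain steel bearing cup, open at the top, standing on the table; outside diameter 72 mm, height 100 mm, bore 56 mm, inner floor 8 mm above its underside, 0.9 kg. Origin: centre of its underside, z up. Cup and holder may change places from one start to another.
- tank: Fixed stainless wash tank on the table, an open box 180 mm deep (its x) by 260 mm wide (its y) by 105 mm high, walls 4 mm, wire rack inside. Origin: centre of its underside; x points from the handle side (nearer the robot) to the hinge side, z up.
- lid (a joint): Angle of the tank's lid in rad, 0 closed, grows as it opens upward, 1.047 is the wanted 60 degrees, stop at 1.4. Nearly frictionless hinge without a stay: from any angle it falls shut when let go. The lid is a 4 mm steel plate of 184 x 266 mm lying on the rim, 0.35 to 0.9 kg.
- lid_handle (a point): Centre of the lid's handle: dark round steel bar, 12 mm diameter, 110 mm long, parallel to the tank's y, 111 mm above the table when closed, standing out 45 mm in front (tank's -x) of the lid's edge and tank wall on two 10 mm arms at its ends. It swings about lid_hinge at 225 mm radius; at 60 degrees it is 306 mm above the table and 112 mm short of the hinge.
- lid_hinge (a point): Middle of the lid's hinge line, 111 mm above the table at the far (+x) upper edge of the tank; the hinge axis is the tank's y.
- spray: Bystander: white aerosol can with a green band, 65 mm diameter, 200 mm high. Origin: centre of its underside.
- race: Bystander: dark steel bearing ring lying flat, 110 mm outside diameter, 30 mm high. Origin: centre of its underside.
- yoke: Bystander: dark red hand yoke (magnetising tool) lying flat, body 60 x 150 x 45 mm with two steel feet. Origin: centre of the body's underside.
There are look-alikes about, which are no part of the job. Leave any orange or yellow look-alike of the brush alone. Leave any red look-alike of the holder alone.

How it is judged:
By the outcome, as a careful person would: the job done as asked, in the order asked, and still so for the second after the job is handed in, while the arm keeps its last pose, push and grip.
It also fails if it takes over 64 s, if anything falls off the work surface, if the arm or the gripper's body presses on something with over 40 N, if the wrist force passes 120 N, or if a joint passes its speed limit or range.

### The arm

A 6-joint arm with a two-finger parallel gripper is mounted at the origin on the work surface. World frame = base frame: x ahead of the robot, y to its left, z up, the work surface at z = 0. Lengths are in mm, angles in degrees, forces in N, time in s.
With the tool pointing down it reaches from about 350 to 850 mm from the base axis. Payload 8.1 kg.
Tool frame: the origin (TCP) lies between the finger pads; the fingertips stand 19 mm ahead of it and the grasp point (between the pads) is the TCP (nose_length is the distance from the TCP to the fingertips, in mm); y points along the fingers, x is the direction in which the jaws open and shut, and the axes are right-handed (so a half turn about y gives the same grasp; the last joint's range is limited). The gripper opens to 85 mm and grips with 20 to 120 N. Pads are 22 mm wide; open, the fingers measure 114 mm over their backs; the gripper's body (76 mm by 85 mm) begins 54 mm behind the grasp point. The pads swing forward as they close: fully open they stand 13 mm farther back than shut.
Start: joints at [-81.154, 7.471, 85.268, -0, 87.261, -4.893], TCP at [142.525, -582.831, 250.292] pointing down, gripper open.
Joint ranges: [-169.43, 169.43], [-51.17, 129.36], [1.28, 143.12], [-76.62, 256.62], [0, 156.53], [-152.29, 152.29]. Speed limits (degrees/s): [136.94, 136.94, 159.86, 180, 180, 180].

### API

Orientations are given as [roll, pitch, yaw] about the fixed x, y, z axes, in that order (R = Rz(yaw) Ry(pitch) Rx(roll)).
In Python, from bench import sense, snapshot, camera_info, hand_in, nose_length gives the robot as it stands.
- The arm moves only by the tool arm_command, never from a script. Its argument "commands" is a list of rows, each a list of 3 entries, a list of its own where there are three numbers: the opening in per cent of the stroke, from 0 (shut) to 100 (fully open), then the shift along the world's x, y, z in units of 30 mm (1.0 is 30 mm), then the turn, a rotation vector about the world's x, y, z in degrees. A call has 1 to 5 rows; each row shifts and turns the pose as measured when the row begins; what a row does not reach is not made up. A row lasts 1/12 s, in which the tool goes at most 41.7 mm and 7.16 degrees, less where a joint would pass 70% of its speed; a pose out of reach is approached as far as the arm can. A call is refused whole if a number of a shift passes 1 or a number of a turn 7.16, either way. A call with a gripper value outside its range is refused whole. The fingers move at their own pace and stop on an object; "force" is the grip in N (left out, the last holds). Time passes only in rows, so rows that do not move let the fingers close. It gives the time, the measured TCP pose, the force and the opening at its end, in the units of the state.
- sense(): the state, without advancing time (a new reading comes with each control period).
- snapshot(name): name is "side" or "top"; returns the picture (420x560x3 uint8, blue, green, red); there is no depth.
- camera_info(name): a dict with "fx", "fy", "cx", "cy" (pixels), "rvec" (rotation vector, rad) and "tvec" (3), from world to camera coordinates, as OpenCV has them. Camera axes: x right, y down, z forward; pixel columns grow to the right and rows downward; lengths in mm; the calibration is good to about 2 mm. A picture is of the moment at which its call begins. camera_info takes no time and is no camera call.
- hand_in(): hands the job in, once; it reports no verdict.
The state is a dict: "time": time; "joint_pos": joint angles; "qd": joint speeds; "joint_efforts": joint torques, N m; "tool_pos": TCP position; "tcp_rot": TCP orientation; "ft_force": force on the tool from outside, world axes, zero at the start; "wrist_torque": the same for the moment, N m; "finger_gap": finger opening in mm.
Only numpy, scipy, OpenCV 4.12 (cv2) and the standard library are available. Lean on these libraries where they do the work, as an engineer would, in place of code of your own. Each camera call takes 0.05 s, during which the arm holds its last target. There are 200 camera calls.

## Working session

There is one attempt and no reset: what is moved stays moved. The work goes in short steps, Python scripts to look and compute and a tool call to move; the robot and the scene stay as the last step left them, time stands still between calls to the robot, and variables do not carry over. Pictures are saved under pics/ and viewed, about 8 in all and at most 12, crops included, and the job is handed in when it is done.

Besides the shell and the picture viewer there is one more tool, called by a JSON object that holds its "name" and its "arguments". arm_command: Moves the arm, as the interface text tells. Its arguments: {"type":"object","properties":{"commands":{"type":"array"},"force":{"type":"number"}},"required":["commands"]}

```bash
ls; mkdir -p pics
python3 - <<'E'
from bench import *
import cv2
print(sense())
for n in("side","top"):
    cv2.imwrite(f"pics/{n}0.png",snapshot(n)); print(n,camera_info(n))
E
```

```text
pics
{'time': 0.0, 'joint_pos': array([-8.11523922e+01,  7.51675829e+00,  8.53290299e+01,  1.38362173e-03,
        8.72627252e+01, -4.89437519e+00]), 'qd': array([-0.07089061, -0.02275826,  0.02277742,  0.01862313,  0.11475069,
        0.05386726]), 'joint_efforts': array([ 1.70749594e-03, -5.69399071e+01, -5.00545979e+01, -7.93343725e-05,
        1.50383130e-02,  1.71107109e-05]), 'tool_pos': array([ 142.46611913, -582.30517479,  249.22959955]), 'tcp_rot': array([-89.98936484,   0.10799989, -76.25807437]), 'ft_force': array([-0.80059721, -0.17248787,  0.737503  ]), 'wrist_torque': array([ 0.00775113, -0.01473603,  0.00884205]), 'finger_gap': 85.44914183509218}
side {'fx': 535.6081917914007, 'fy': 535.6081917914007, 'cx': 287.013011821763, 'cy': 213.32907030391073, 'rvec': array([ 0.55714176, -2.47398191,  1.42873552]), 'tvec': array([ 451.23051991,  230.37177738, 1204.8985598 ])}
top {'fx': 458.35117276249, 'fy': 458.35117276249, 'cx': 278.80183417383154, 'cy': 212.48409673916862, 'rvec': array([ 2.1416048 , -2.10426167,  0.17422337]), 'tvec': array([ -52.1581888 ,  528.99078797, 1206.45137879])}
```

View pics/top0.png

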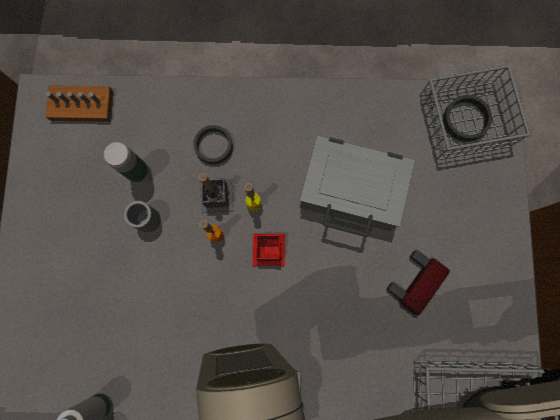

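View pics/side0.png

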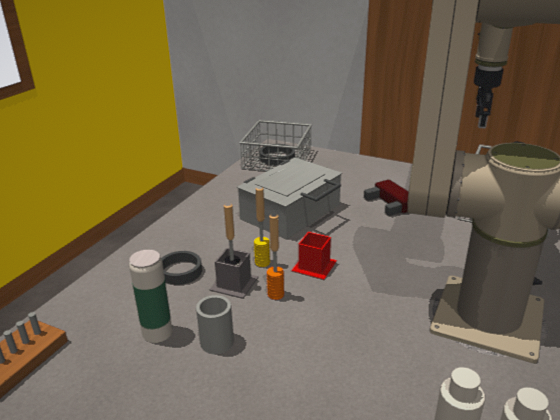

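```bash
cat > h.py <<'E'
import cv2,numpy as np
from bench import *
def ray(n,px,z):
    c=camera_info(n);R=cv2.Rodrigues(c["rvec"])[0];o=-R.T@c["tvec"]
    d=R.T@np.array([(px[0]-c["cx"])/c["fx"],(px[1]-c["cy"])/c["fy"],1.])
    return (o+d*(z-o[2])/d[2]).round(1)
def proj(n,p):
    c=camera_info(n);K=np.array([[c["fx"],0,c["cx"]],[0,c["fy"],c["cy"]],[0,0,1]])
    return cv2.projectPoints(np.float64([p]),c["rvec"],c["tvec"],K,None)[0].ravel().round(1)
E
python3 - <<'E'
from h import *
im=cv2.imread("pics/top0.png")[110:260,90:290]
cv2.imwrite("pics/c1.png",cv2.resize(im,None,fx=4,fy=4,interpolation=cv2.INTER_CUBIC))
for k,p,z in [("cup",(138.5,213),100),("brushtop",(204,178),223),("holder foot",(215,197),4),("holder rim",(214,190),80),("orange top",(205,226),215),("yellow",(249,189),215),("spray",(119,154),200),("race",(213,144),30),("handle l",(324,240),111),("handle r",(365,246),111),("hinge l",(324,139),111),("hinge r",(394,155),111)]:
    print(k,ray("top",p,z))
E
```

```text
cup [512.8 324.5 100. ]
brushtop [578.7 134.1 223. ]
holder foot [579.2 140.4   4. ]
holder rim [582.4 132.   80. ]
orange top [464.6 127.7 215. ]
yellow [555.5  26.8 215. ]
spray [642.1 350.7 200. ]
race [728.  148.7  30. ]
handle l [ 448.7 -160.9  111. ]
handle r [ 435.1 -265.4  111. ]
hinge l [ 719.2 -160.5  111. ]
hinge r [ 677.7 -345.3  111. ]
```

View pics/c1.png

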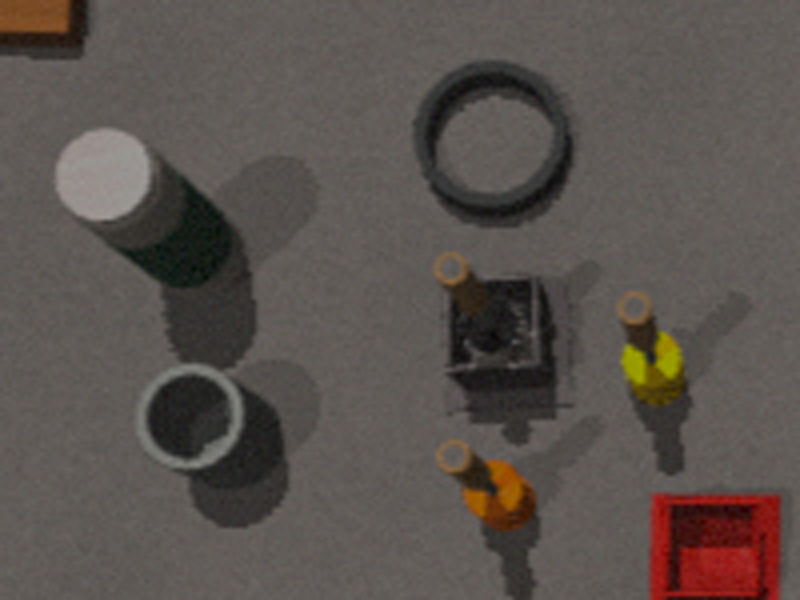

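Run:
```python
from h import *
for k,p,z in [("cup",(137.4,213.6),100),("brushtop",(202.6,176.6),222),("holder rim",(213.9,190.1),80),("orange top",(203.4,223.6),210),("spray",(115.8,153.5),200)]:
    print(k,ray("top",p,z),proj("side",ray("top",p,z)))
im=cv2.imread("pics/side0.png")[180:360,140:340]
a=cv2.resize(im,None,fx=3,fy=3,interpolation=cv2.INTER_CUBIC)
im=cv2.imread("pics/top0.png")[130:260,290:425]
b=cv2.resize(im,None,fx=4,fy=4,interpolation=cv2.INTER_CUBIC)
b=b[:540]; 
cv2.imwrite("pics/c2.png",cv2.resize(np.hstack([a,cv2.copyMakeBorder(b,0,540-b.shape[0],0,0,0)]),None,fx=.7,fy=.7)) if 0 else cv2.imwrite("pics/c2.png",b)
cv2.imwrite("pics/c3.png",a)
```

```text
cup [511.2 327.3 100. ] [212.5 303.9]
brushtop [582.4 137.8 222. ] [227.  203.8]
holder rim [582.1 132.2  80. ] [232.2 254.8]
orange top [471.  132.6 210. ] [272.2 217.8]
spray [643.2 358.7 200. ] [144.  255.8]
```

View pics/c2.png

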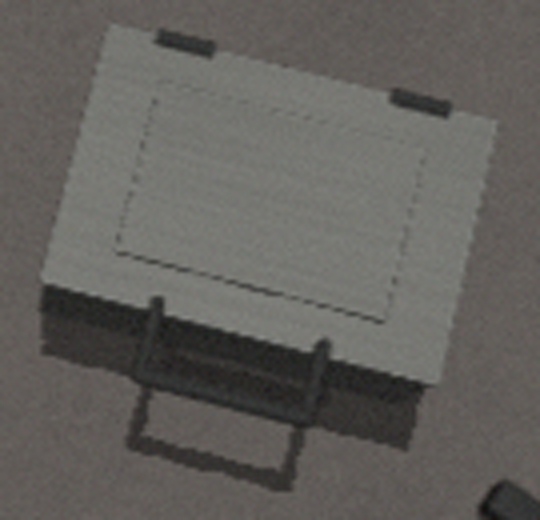

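View pics/c3.png

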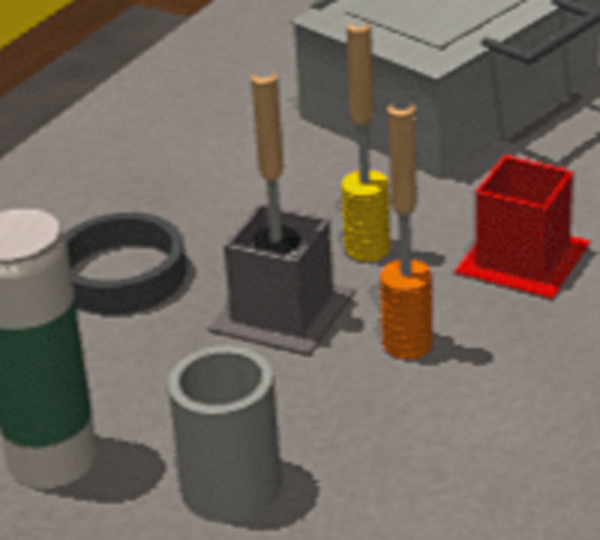

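Run:
```python
from h import *
for k,p,z in [("cup",(213.5,306.3),100),("brushtop",(228.3,205.8),222)]: print(k,ray("side",p,z))
T=lambda x,y,z:ray("top",(290+x/4-.4,130+y/4-.4),z)
c=[T(*p,111) for p in [(108,25),(497,122),(440,383),(40,285)]]
print(c)
d=(c[1]+c[2]-c[0]-c[3])/2  # right = -y tank
print("yaw from right dir",np.degrees(np.arctan2(d[0],-d[1])),np.linalg.norm(d))
u=(c[0]+c[1]-c[2]-c[3])/2
print("yaw from depth",np.degrees(np.arctan2(u[1],u[0])),np.linalg.norm(u))
ctr=sum(c)/4; print("ctr",ctr)
a,b=T(141,381,111),T(313,416,111);print("handle",a,b,(a+b)/2,np.linalg.norm(a-b))
```

```text
cup [505.2 333.  100. ]
brushtop [575.  144.4 222. ]
[array([ 727.7, -140.8,  111. ]), array([ 664.5, -397.1,  111. ]), array([ 489.9, -354.9,  111. ]), array([550. , -97.3, 111. ])]
yaw from right dir -13.49193810430847 264.2423603436815
yaw from depth -13.67213712088963 181.28691348246852
ctr [ 608.025 -247.525  111.   ]
handle [ 487.9 -163.   111. ] [ 467.1 -273.1  111. ] [ 477.5  -218.05  111.  ] 112.04753455565188
```

{"name": "arm_command", "arguments": {"commands": [[100,[0.6,1,0.2],[0,0,3]],[100,[0.6,1,0.2],[0,0,3]],[100,[0.6,1,0.2],[0,0,3]],[100,[0.6,1,0.2],[0,0,3]],[100,[0.6,1,0.2],[0,0,3]]]}}

```text
time: 0.52
tool_pos: [229.6, -428.7, 272.2]
tcp_rot: [-90.0, 0.8, -61.2]
ft_force: [1.1, -0.0, 0.8]
finger_gap: 85.4
```

{"name": "arm_command", "arguments": {"commands": [[100,[0.6,1,0],[0,0,3]],[100,[0.6,1,0],[0,0,3]],[100,[0.6,1,0],[0,0,3]],[100,[0.6,1,0],[0,0,3]],[100,[0.6,1,0],[0,0,3]]]}}

```text
time: 0.93
tool_pos: [321.6, -270.8, 271.9]
tcp_rot: [-90.0, 0.7, -45.6]
ft_force: [0.3, 0.1, 0.2]
finger_gap: 85.5
```

{"name": "arm_command", "arguments": {"commands": [[100,[0.6,1,0],[0,0,3]],[100,[0.6,1,0],[0,0,3]],[100,[0.6,1,0],[0,0,3]],[100,[0.6,1,0],[0,0,3]],[100,[0.6,1,0],[0,0,3]]]}}

```text
time: 1.35
tool_pos: [413.2, -111.8, 270.8]
tcp_rot: [-90.0, 0.8, -29.9]
ft_force: [0.6, -0.4, 0.0]
finger_gap: 85.6
```

{"name": "arm_command", "arguments": {"commands": [[70,[0.6,1,0],[0,0,3]],[70,[0.6,1,0],[0,0,3]],[70,[0.6,1,0],[0,0,3]],[70,[0.6,1,0],[0,0,3]],[70,[0.6,1,0],[0,0,3]]]}}

```text
time: 1.77
tool_pos: [505.0, 47.7, 269.4]
tcp_rot: [-90.0, 0.8, -14.1]
ft_force: [-0.1, -0.9, 0.4]
finger_gap: 59.8
```

{"name": "arm_command", "arguments": {"commands": [[70,[0.8,1,0],[0,0,3]],[70,[0.8,1,0],[0,0,3]],[70,[0.8,1,0],[0,0,3]],[70,[0,0,0],[0,0,3]],[70,[0,0,0],[0,0,0]]]}}

```text
time: 2.18
tool_pos: [579.7, 150.2, 263.2]
tcp_rot: [-90.0, 1.2, -0.9]
ft_force: [0.5, -0.3, 0.4]
finger_gap: 59.8
```

Run:
```python
from h import *
s=sense();print(s["tool_pos"],s["tcp_rot"],s["joint_pos"].round(1))
im={n:snapshot(n) for n in("side","top")}
o=[]
for n in im:
    for q in(s["tool_pos"],):
        t=q-[0,0,19]; print(n,"tip mid proj",proj(n,t), "brush hyp", proj(n,[579,141,222]))
    u=proj(n,[579,141,235]).astype(int); I=im[n]
    c=I[max(0,u[1]-65):u[1]+65,u[0]-65:u[0]+65]; print(n,u-65)
    o.append(cv2.resize(c,(390,390),interpolation=cv2.INTER_CUBIC))
cv2.imwrite("pics/d1.png",np.hstack(o))
```

```text
[579.71013535 150.24486204 263.17090225] [-90.01988498   1.24617356  -0.87415114] [ 9.5  8.1 83.2  0.2 89.9 10.4]
side tip mid proj [224.5 197.8] brush hyp [227.6 204.8]
side [162 134]
top tip mid proj [195.5 175.2] brush hyp [201.2 177.9]
top [135 111]
```

View pics/d1.png

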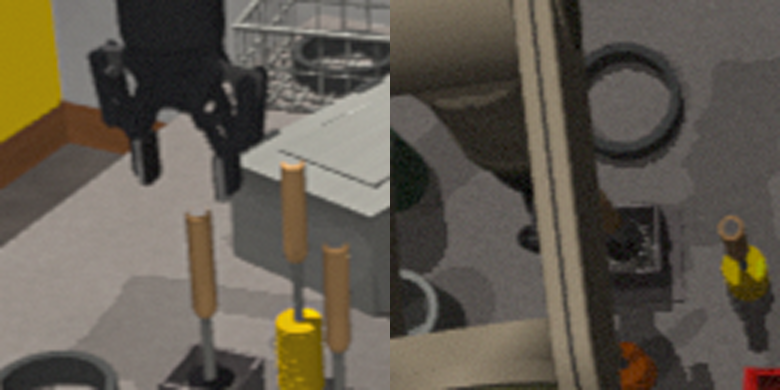

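{"name": "arm_command", "arguments": {"commands": [[70,[-0.05,-0.27,0],[0,-1.2,0]],[70,[0,0,-0.7],[0,0,0]],[70,[0,0,-0.7],[0,0,0]],[70,[0,0,-0.7],[0,0,0]],[70,[0,0,0],[0,0,0]]]}}

```text
time: 2.7
tool_pos: [576.5, 135.3, 202.8]
tcp_rot: [-90.0, -0.4, -2.1]
ft_force: [-0.8, -0.7, -1.5]
finger_gap: 59.2
```

Run:
```python
from h import *
s=sense();print(s["tool_pos"],s["tcp_rot"])
I=snapshot("side");u=proj("side",s["tool_pos"]).astype(int);print(u)
cv2.imwrite("pics/d2.png",cv2.resize(I[u[1]-60:u[1]+60,u[0]-60:u[0]+60],(480,480),interpolation=cv2.INTER_CUBIC))
```

```text
[576.45525826 135.30848155 202.79569399] [-89.97585321  -0.41336923  -2.09432912]
[230 211]
```

View pics/d2.png

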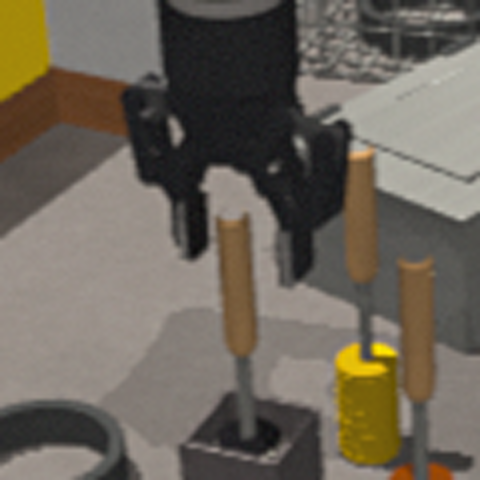

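{"name": "arm_command", "arguments": {"commands": [[70,[0.05,0.2,-0.25],[0,0.4,0]],[70,[0,0,0],[0,0,0]]]}}

```text
time: 2.92
tool_pos: [579.5, 140.3, 200.6]
tcp_rot: [-89.9, -0.3, -2.3]
ft_force: [-0.9, -0.2, -0.7]
finger_gap: 59.7
```

{"name": "arm_command", "arguments": {"commands": [[0,[0,0,0],[0,0,0]],[0,[0,0,0],[0,0,0]],[0,[0,0,0],[0,0,0]],[0,[0,0,0],[0,0,0]],[0,[0,0,0],[0,0,0]]], "force": 60}}

```text
time: 3.33
tool_pos: [581.8, 140.7, 205.7]
tcp_rot: [-89.9, -0.7, -2.4]
ft_force: [-0.6, 0.3, -0.7]
finger_gap: 18.7
```

Run:
```python
from h import *
s=sense();print(s["tool_pos"],s["tcp_rot"],s["finger_gap"],s["ft_force"])
```

```text
[581.82292955 140.72547677 205.68524979] [-89.86865737  -0.68984704  -2.36897371] 18.74749936636853 [-0.58747112  0.29828377 -0.74914462]
```

{"name": "arm_command", "arguments": {"commands": [[0,[0,0,0.5],[0,0,0]],[0,[0,0,0.8],[0,0,0]],[0,[0,0,0.8],[0,0,0]],[0,[0,0,0.8],[0,0,0]],[0,[0,0,0.8],[0,0,0]]]}}

```text
time: 3.75
tool_pos: [576.9, 140.2, 311.5]
tcp_rot: [-90.0, 0.2, -2.3]
ft_force: [0.2, 0.5, -0.4]
finger_gap: 18.5
```

{"name": "arm_command", "arguments": {"commands": [[0,[0,0,0.8],[0,0,0]],[0,[0,0,0],[0,0,0]],[0,[0,0,0],[0,0,0]]]}}

```text
time: 4.0
tool_pos: [578.6, 140.6, 343.4]
tcp_rot: [-89.9, -0.3, -2.3]
ft_force: [0.4, -1.1, -0.8]
finger_gap: 18.9
```

Run:
```python
from h import *
s=sense();print(s["tool_pos"],s["tcp_rot"],s["finger_gap"],s["ft_force"])
I=snapshot("side");u=proj("side",s["tool_pos"]-[0,0,150]).astype(int);print(u)
cv2.imwrite("pics/d3.png",cv2.resize(I[u[1]-100:u[1]+100,u[0]-100:u[0]+100],(600,600),interpolation=cv2.INTER_CUBIC))
```

```text
[578.57545438 140.63171167 343.44086085] [-89.9469381   -0.31137804  -2.33043431] 18.914489611521944 [ 0.42556079 -1.11785775 -0.84408653]
[228 215]
```

View pics/d3.png

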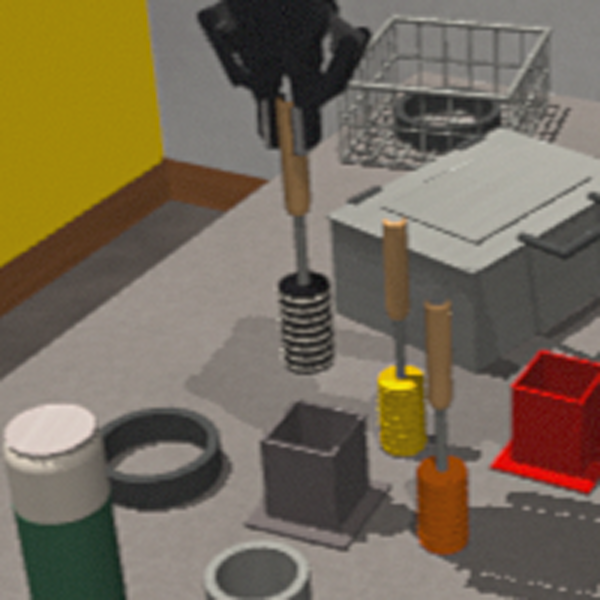

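Run:
```python
from h import *
s=lambda x,y:(128+x/3-.3,115+y/3-.3)
p=np.array([578.6,140.6,142.7]);print("pred bottom",proj("side",p),"obs",s(306,365), ray("side",s(306,365),142.7))
print("bristle top pred",proj("side",p+[0,0,70]),"obs",s(303,282),ray("side",s(303,282),212.7))
print("holder rim",[ray("side",s(*q),80) for q in[(263,437),(303,403),(371,425),(334,464)]])
```

```text
pred bottom [230.  234.6] obs (229.7, 236.36666666666667) [575.3 147.5 142.7]
bristle top pred [228.1 208.3] obs (228.7, 208.7) [576.5 141.4 212.7]
holder rim [array([606.1, 169.1,  80. ]), array([602.5, 114.4,  80. ]), array([537.1, 118.7,  80. ]), array([537.3, 176.8,  80. ])]
```

{"name": "arm_command", "arguments": {"commands": [[0,[-0.33,0.87,0],[0,0,0]],[0,[-0.33,0.87,0],[0,0,0]],[0,[-0.33,0.87,0],[0,0,0]],[0,[-0.33,0.87,0],[0,0,0]],[0,[-0.33,0.87,0],[0,0,0]]]}}

```text
time: 4.47
tool_pos: [527.9, 268.9, 336.4]
tcp_rot: [-90.2, 0.0, -2.9]
ft_force: [0.3, -0.4, -1.3]
finger_gap: 18.5
```

{"name": "arm_command", "arguments": {"commands": [[0,[-0.33,0.87,0],[0,0,0]],[0,[-0.2,0.4,0],[0,0,0]],[0,[0,0,0],[0,0,0]]]}}

```text
time: 4.72
tool_pos: [507.1, 312.8, 330.5]
tcp_rot: [-90.4, 0.5, -2.6]
ft_force: [-0.2, -0.3, -0.8]
finger_gap: 18.8
```

{"name": "arm_command", "arguments": {"commands": [[0,[0.03,0.5,0.1],[0.3,0,0]],[0,[0,0.05,0],[0,0,0]],[0,[0,0,0],[0,0,0]]]}}

```text
time: 4.97
tool_pos: [506.6, 329.2, 328.7]
tcp_rot: [-90.3, 0.8, -2.5]
ft_force: [-0.0, -0.9, -0.4]
finger_gap: 18.3
```

Run:
```python
from h import *
s=sense();print(s["tool_pos"],s["tcp_rot"],s["finger_gap"],s["ft_force"])
I=snapshot("side");u=proj("side",s["tool_pos"]-[0,0,210]).astype(int);print(u-50)
p=s["tool_pos"]-[0,0,200.7]
print("bottom",proj("side",p),"btop",proj("side",p+[0,0,70]))
cv2.imwrite("pics/d4.png",cv2.resize(I[u[1]-50:u[1]+50,u[0]-50:u[0]+50],(600,600),interpolation=cv2.INTER_CUBIC))
```

```text
[506.55282607 329.1719631  328.71034538] [-90.29217229   0.79547599  -2.50145285] 18.270597622389676 [-0.01705806 -0.86322652 -0.44040546]
[163 247]
bottom [212.9 294.1] btop [210.1 265.6]
```

View pics/d4.png

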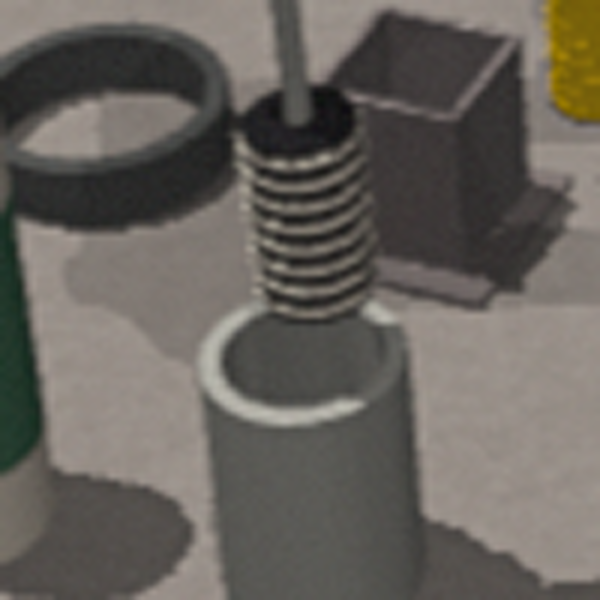

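Run:
```python
from h import *
s=lambda x,y:(163+(x+.5)/6-.5,247+(y+.5)/6-.5)
a=ray("side",s(324,371),100);b=ray("side",s(303,357),100);print(a,b,b-a)
c=ray("side",s(317,298),128);print(c)
```

```text
[496.  335.9 100. ] [506.4 332.7 100. ] [10.4 -3.2  0. ]
[498.3 332.7 128. ]
```

{"name": "arm_command", "arguments": {"commands": [[0,[0.15,-0.07,0],[-0.3,-0.8,0]],[0,[0,0,0],[0,0,0]],[0,[0,0,0],[0,0,0]]]}}

```text
time: 5.27
tool_pos: [512.2, 324.0, 327.2]
tcp_rot: [-90.7, -0.0, -2.7]
ft_force: [-0.4, -0.4, -0.4]
finger_gap: 18.5
```

Run:
```python
from h import *
s=sense();print(s["tool_pos"],s["tcp_rot"],s["finger_gap"],s["ft_force"],s["wrist_torque"])
I=snapshot("side")
a=cv2.resize(I[247:347,163:263],(400,400),interpolation=cv2.INTER_CUBIC)
I=snapshot("top");u=(137,205);b=cv2.resize(I[155:255,87:187],(400,400),interpolation=cv2.INTER_CUBIC)
cv2.imwrite("pics/d5.png",np.hstack([a,b]))
```

```text
[512.20666399 324.04284034 327.21692668] [-9.06920696e+01 -1.76348407e-02 -2.65661127e+00] 18.45986582890988 [-0.42489586 -0.43631966 -0.43499485] [ 0.02508671 -0.02303576  0.01456959]
```

View pics/d5.png

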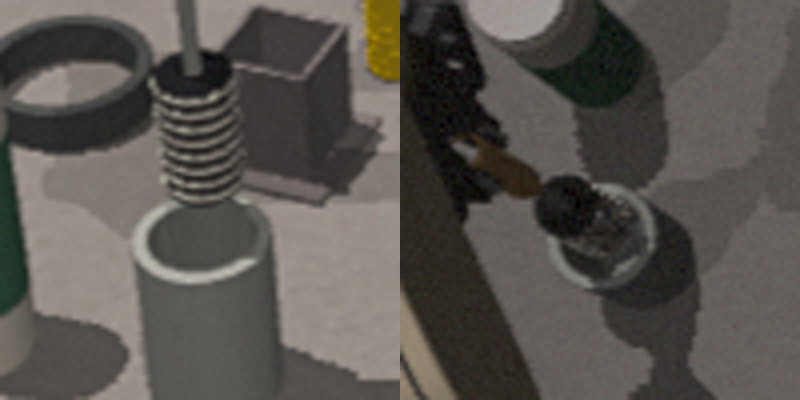

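Run:
```python
from h import *
s=lambda x,y:(163+(x+.5)/4-.5,247+(y+.5)/4-.5)
t=lambda x,y:(87+(x+.5)/4-.5,155+(y+.5)/4-.5)
print("side brush",ray("side",s(205,189),126.5),ray("side",s(193,72),196.5),"cup",ray("side",s(203,239),100))
print("top brush",ray("top",t(167,207),196.5),"cup",ray("top",t(203,238),100))
```

```text
side brush [506.3 326.  126.5] [508.3 323.9 196.5] cup [505.3 333.3 100. ]
top brush [512.  318.7 196.5] cup [509.8 327.3 100. ]
```

{"name": "arm_command", "arguments": {"commands": [[0,[-0.05,0.18,0],[0.7,0,0]],[0,[0,0,0],[0,0,0]],[0,[0,0,0],[0,0,0]]]}}

```text
time: 5.62
tool_pos: [510.8, 329.6, 327.8]
tcp_rot: [-89.9, -0.0, -2.7]
ft_force: [-0.4, -0.7, -1.1]
finger_gap: 18.9
```

Run:
```python
from h import *
s=sense();print(s["tool_pos"],s["tcp_rot"],s["finger_gap"],s["ft_force"],s["wrist_torque"])
```

```text
[510.84637809 329.55656955 327.76491619] [-8.98788144e+01 -8.70279056e-03 -2.71744727e+00] 18.918852600769725 [-0.41667266 -0.69114768 -1.10648851] [-0.03563279 -0.01025297 -0.00294601]
```

{"name": "arm_command", "arguments": {"commands": [[0,[0,0,-0.5],[0,0,0]],[0,[0,0,-0.5],[0,0,0]],[0,[0,0,-0.4],[0,0,0]],[0,[0,0,0],[0,0,0]]]}}

```text
time: 5.95
tool_pos: [511.3, 330.2, 286.3]
tcp_rot: [-89.7, -0.2, -2.7]
ft_force: [0.0, -0.1, -1.1]
finger_gap: 18.7
```

{"name": "arm_command", "arguments": {"commands": [[0,[-0.03,0,-0.6],[-0.2,0,0]],[0,[0,0,-0.6],[0,0,0]],[0,[0,0,-0.5],[0,0,0]],[0,[0,0,0],[0,0,0]]], "force": 80}}

```text
time: 6.28
tool_pos: [510.7, 330.5, 235.7]
tcp_rot: [-89.9, -0.3, -2.7]
ft_force: [-0.4, -0.5, -2.9]
finger_gap: 18.1
```

{"name": "arm_command", "arguments": {"commands": [[0,[0,0,-0.4],[0,0.3,0]],[0,[0,0,-0.3],[0,0,0]],[0,[0,0,-0.1],[0,0,0]],[0,[0,0,-0.07],[0,0,0]]]}}

```text
time: 6.62
tool_pos: [511.7, 331.1, 210.7]
tcp_rot: [-89.8, -0.2, -2.7]
ft_force: [0.2, -0.2, -0.2]
finger_gap: 18.1
```

{"name": "arm_command", "arguments": {"commands": [[0,[0,0,-0.1],[0,0,0]]]}}

```text
time: 6.7
tool_pos: [512.3, 331.5, 208.8]
tcp_rot: [-89.7, -0.2, -2.7]
ft_force: [-3.2, -0.1, 18.8]
finger_gap: 18.3
```

{"name": "arm_command", "arguments": {"commands": [[0,[0,0,0.6],[-0.2,0.2,0]],[0,[-0.03,-0.03,0.7],[0,0,0]],[0,[0,0,0.7],[0,0,0]],[0,[0,0,0],[0,0,0]]]}}

```text
time: 7.03
tool_pos: [511.0, 330.4, 271.1]
tcp_rot: [-90.0, -0.0, -2.7]
ft_force: [0.7, 0.2, -0.2]
finger_gap: 18.2
```

Bottom is at ~70 mm, still in the cup. Second stroke.

{"name": "arm_command", "arguments": {"commands": [[0,[0,0,-0.6],[0,0,0]],[0,[0,0,-0.6],[0,0,0]],[0,[0,0,-0.5],[0,0,0]],[0,[0,0,-0.15],[0,0,0]]]}}

```text
time: 7.37
tool_pos: [514.2, 332.1, 219.9]
tcp_rot: [-89.6, -0.7, -2.7]
ft_force: [-0.2, 0.0, -1.7]
finger_gap: 18.3
```

{"name": "arm_command", "arguments": {"commands": [[0,[0,0,-0.07],[0,0,0]]]}}

```text
time: 7.45
tool_pos: [513.8, 331.9, 216.8]
tcp_rot: [-89.6, -0.6, -2.7]
ft_force: [-0.3, 0.3, 0.3]
finger_gap: 18.0
```

{"name": "arm_command", "arguments": {"commands": [[0,[-0.06,-0.04,-0.1],[-0.3,0.5,0]],[0,[0,0,-0.1],[0,0,0]],[0,[0,0,-0.1],[0,0,0]]]}}

```text
time: 7.7
tool_pos: [512.4, 330.9, 208.8]
tcp_rot: [-89.9, -0.2, -2.7]
ft_force: [-1.6, -0.6, 19.1]
finger_gap: 18.5
```

{"name": "arm_command", "arguments": {"commands": [[0,[0,0,-0.08],[0,0,0]]]}}

```text
time: 7.78
tool_pos: [513.2, 331.5, 208.9]
tcp_rot: [-89.8, -0.3, -2.7]
ft_force: [-5.0, -1.6, 16.9]
finger_gap: 18.0
```

Second stroke bottomed. Up and third.

{"name": "arm_command", "arguments": {"commands": [[0,[0,0,0.6],[-0.2,0.3,0]],[0,[-0.05,-0.03,0.7],[0,0,0]],[0,[0,0,0.7],[0,0,0]],[0,[0,0,0],[0,0,0]]]}}

```text
time: 8.12
tool_pos: [511.6, 330.6, 272.1]
tcp_rot: [-90.0, -0.0, -2.7]
ft_force: [-0.1, 0.2, 0.5]
finger_gap: 18.5
```

{"name": "arm_command", "arguments": {"commands": [[0,[0,0,-0.6],[0,0,0]],[0,[0,0,-0.6],[0,0,0]],[0,[-0.05,0,-0.5],[0,0.3,0]],[0,[-0.05,0,-0.15],[0,0.3,0]]]}}

```text
time: 8.45
tool_pos: [511.4, 332.3, 220.1]
tcp_rot: [-89.7, -0.0, -2.7]
ft_force: [-0.4, -1.0, -0.8]
finger_gap: 18.0
```

{"name": "arm_command", "arguments": {"commands": [[0,[0,0,-0.1],[0,0,0]],[0,[0,0,-0.1],[0,0,0]]]}}

```text
time: 8.62
tool_pos: [510.4, 331.8, 211.7]
tcp_rot: [-89.8, 0.2, -2.7]
ft_force: [-0.2, -0.8, -1.2]
finger_gap: 18.2
```

{"name": "arm_command", "arguments": {"commands": [[0,[0,-0.02,-0.1],[-0.2,0,0]],[0,[0,0,-0.09],[0,0,0]]]}}

```text
time: 8.78
tool_pos: [511.3, 332.0, 208.9]
tcp_rot: [-89.9, 0.0, -2.7]
ft_force: [-5.6, -1.7, 25.2]
finger_gap: 18.4
```

{"name": "arm_command", "arguments": {"commands": [[0,[0,0,0.6],[0,0,0]],[0,[0,0,0.7],[0,0,0]],[0,[0,0,0.7],[0,0,0]],[0,[0,0,0],[0,0,0]]]}}

```text
time: 9.12
tool_pos: [511.2, 332.0, 272.1]
tcp_rot: [-89.9, -0.0, -2.7]
ft_force: [1.3, 0.3, 0.8]
finger_gap: 18.5
```

{"name": "arm_command", "arguments": {"commands": [[0,[0,0,0.7],[0,0,0]],[0,[0,0,0.8],[0,0,0]],[0,[0,0,0.8],[0,0,0]],[0,[0,0,0],[0,0,0]]]}}

```text
time: 9.45
tool_pos: [510.9, 331.7, 342.6]
tcp_rot: [-89.9, -0.0, -2.7]
ft_force: [0.1, 0.4, 0.4]
finger_gap: 18.5
```

{"name": "arm_command", "arguments": {"commands": [[0,[0.3,-0.87,0.05],[0,0,0]],[0,[0.3,-0.87,0.05],[0,0,0]],[0,[0.3,-0.87,0.05],[0,0,0]],[0,[0.3,-0.87,0.05],[0,0,0]],[0,[0.3,-0.87,0.05],[0,0,0]]]}}

```text
time: 9.87
tool_pos: [555.6, 202.9, 348.3]
tcp_rot: [-89.7, -0.1, -2.1]
ft_force: [1.2, -0.2, -0.7]
finger_gap: 18.3
```

{"name": "arm_command", "arguments": {"commands": [[0,[0.3,-0.87,0],[0,0,0]],[0,[0.2,-0.5,0],[0,0,0]],[0,[0,0,0],[0,0,0]]]}}

```text
time: 10.12
tool_pos: [572.6, 154.7, 345.5]
tcp_rot: [-89.9, -0.1, -2.4]
ft_force: [0.5, -0.5, -1.2]
finger_gap: 18.4
```

{"name": "arm_command", "arguments": {"commands": [[0,[0.21,-0.5,-0.3],[0,0,0]],[0,[0,0,-0.3],[0,0,0]],[0,[0,0,0],[0,0,0]]]}}

```text
time: 10.37
tool_pos: [579.3, 138.9, 324.8]
tcp_rot: [-89.9, -0.1, -2.5]
ft_force: [-0.7, -0.1, -1.4]
finger_gap: 18.5
```

Run:
```python
from h import *
s=sense();print(s["tool_pos"],s["tcp_rot"],s["finger_gap"],s["ft_force"])
o=[]
I=snapshot("side");u=proj("side",[579,139,100]).astype(int)-50;print(u);o.append(I[u[1]:u[1]+100,u[0]:u[0]+100])
I=snapshot("top");u=proj("top",[579,139,100]).astype(int)-50;print(u);o.append(I[u[1]:u[1]+100,u[0]:u[0]+100])
cv2.imwrite("pics/d6.png",cv2.resize(np.hstack(o),(800,400),interpolation=cv2.INTER_CUBIC))
```

```text
[579.26130687 138.88473341 324.76000594] [-8.98605426e+01 -5.42870639e-02 -2.50937422e+00] 18.545450612299284 [-0.72457699 -0.13679625 -1.43168939]
[181 199]
[160 139]
```

View pics/d6.png

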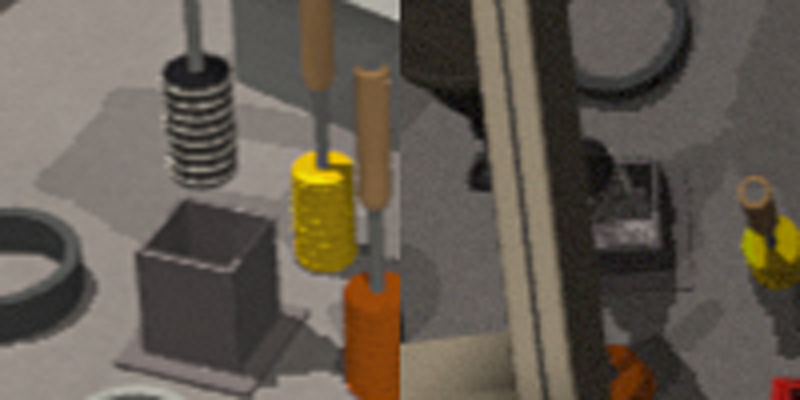

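{"name": "arm_command", "arguments": {"commands": [[0,[0,0,-0.5],[0,0,0]],[0,[0,0,-0.6],[0,0,0]],[0,[0,0,-0.6],[0,0,0]],[0,[0,0,-0.2],[0,0,0]]]}}

```text
time: 10.8
tool_pos: [580.3, 143.6, 272.7]
tcp_rot: [-89.7, -0.6, -2.2]
ft_force: [-1.1, -0.3, -2.0]
finger_gap: 18.1
```

{"name": "arm_command", "arguments": {"commands": [[0,[-0.04,-0.13,-0.1],[-0.3,0.5,0]],[0,[0,0,-0.4],[0,0,0]],[0,[0,0,-0.5],[0,0,0]],[0,[0,-0.05,-0.5],[0,0.2,0]]]}}

```text
time: 11.13
tool_pos: [580.5, 140.7, 230.8]
tcp_rot: [-90.0, -0.3, -2.0]
ft_force: [-0.3, -0.2, -1.8]
finger_gap: 18.3
```

{"name": "arm_command", "arguments": {"commands": [[0,[-0.03,-0.03,-0.3],[0,0.3,0]],[0,[0,0,-0.25],[0,0,0]],[0,[0,0,-0.12],[0,0,0]],[0,[0,0,-0.1],[0,0,0]]]}}

```text
time: 11.47
tool_pos: [579.3, 139.5, 204.9]
tcp_rot: [-90.0, 0.1, -2.0]
ft_force: [-5.1, -0.7, 26.6]
finger_gap: 18.3
```

{"name": "arm_command", "arguments": {"commands": [[0,[0,0,-0.05],[0,0,0]],[0,[0,0,0],[0,0,0]]]}}

```text
time: 11.63
tool_pos: [580.6, 139.7, 205.7]
tcp_rot: [-90.0, -0.1, -2.0]
ft_force: [0.0, 0.3, -2.1]
finger_gap: 18.2
```

{"name": "arm_command", "arguments": {"commands": [[40,[0,0,0],[0,0,0]],[55,[0,0,0],[0,0,0]],[55,[0,0,0],[0,0,0]],[55,[0,0,0],[0,0,0]]]}}

```text
time: 11.97
tool_pos: [581.7, 139.8, 207.4]
tcp_rot: [-89.9, -0.3, -2.1]
ft_force: [0.2, 0.0, -0.4]
finger_gap: 46.7
```

{"name": "arm_command", "arguments": {"commands": [[55,[0,0,0.4],[0,0,0]],[55,[0,0,0.8],[0,0,0]],[55,[0,0,0.8],[0,0,0]],[55,[0,0,0.8],[0,0,0]],[55,[0,0,0],[0,0,0]]]}}

```text
time: 12.38
tool_pos: [579.4, 139.4, 295.3]
tcp_rot: [-90.0, 0.0, -2.1]
ft_force: [0.2, -0.5, 1.8]
finger_gap: 46.9
```

{"name": "arm_command", "arguments": {"commands": [[50,[-0.4,-0.96,0],[0,0,-1]],[50,[-0.4,-0.96,0],[0,0,-1]],[50,[-0.4,-0.96,0],[0,0,-1]],[50,[-0.4,-0.96,0],[0,0,-1]],[50,[-0.4,-0.96,0],[0,0,-1]]]}}

```text
time: 12.8
tool_pos: [519.7, -3.3, 301.8]
tcp_rot: [-89.8, -0.5, -6.7]
ft_force: [0.1, -0.7, -0.1]
finger_gap: 42.5
```

{"name": "arm_command", "arguments": {"commands": [[50,[-0.4,-0.96,0],[-1.4,-5.8,-1]],[50,[-0.4,-0.96,0],[-1.4,-5.8,-1]],[50,[-0.4,-0.96,0],[-1.4,-5.8,-1]],[50,[-0.4,-0.96,0],[-1.4,-5.8,-1]],[50,[-0.4,-0.96,0],[-1.4,-5.8,-1]]]}}

```text
time: 13.22
tool_pos: [459.6, -154.8, 303.2]
tcp_rot: [-92.8, -31.1, -11.2]
ft_force: [-0.9, 0.1, 0.4]
finger_gap: 42.9
```

```bash
cat > p.py <<'E'
from h import *
from scipy.spatial.transform import Rotation as R
s=sense();p=s["tool_pos"];M=R.from_euler("xyz",s["tcp_rot"],degrees=True).as_matrix()
print(p.round(1),"fingers",M[:,1].round(3),"jaw",M[:,0].round(3),"q",s["joint_pos"].round(1),"F",s["ft_force"].round(1),s["finger_gap"],s["time"])
def to(tgt,ang):  # pose error: tool dips ang deg below tank x
    xt=np.array([np.cos(np.radians(-13.5)),np.sin(np.radians(-13.5)),0]);a=np.radians(ang)
    y=np.cos(a)*xt-np.sin(a)*np.array([0,0,1]);x=np.sin(a)*xt+np.cos(a)*np.array([0,0,1]);T=np.c_[x,y,np.cross(x,y)]
    print("shift/30",((np.array(tgt)-p)/30).round(2),"turn",R.from_matrix(T@M.T).as_rotvec(degrees=True).round(1))
E
python3 - <<'E'
from p import *
to([435,-207,153],45)
E
```

```text
[ 459.6 -154.8  303.2] fingers [ 0.497 -0.147 -0.855] jaw [ 0.84  -0.166  0.516] q [-29.5 -43.7 125.9   7.2  67.4 -18.5] F [-0.9  0.1  0.4] 42.889732827880366 13.2167
shift/30 [-0.82 -1.74 -5.01] turn [ -0.9 -14.1  -0.6]
```

{"name": "arm_command", "arguments": {"commands": [[36,[-0.1,-0.5,-0.9],[-0.2,0,-0.4]],[36,[-0.1,-0.45,-1],[0,0,0]],[36,[-0.1,-0.4,-1],[0,0,0]],[36,[-0.1,-0.4,-1],[0,0,0]],[36,[0,0,-0.5],[0,0,0]]]}}

```text
time: 13.63
tool_pos: [445.1, -217.1, 184.3]
tcp_rot: [-94.2, -33.4, -11.4]
ft_force: [-0.5, 1.4, -0.5]
finger_gap: 30.8
```

Run:
```python
from p import *
to([447,-210,163],60); to([476,-217,111],60)
```

```text
[ 445.1 -217.1  184.3] fingers [ 0.523 -0.181 -0.833] jaw [ 0.818 -0.166  0.55 ] q [-40.  -40.7 137.4  14.5  52.4 -33. ] F [-0.5  1.4 -0.5] 30.764575460286128 13.6333
shift/30 [ 0.06  0.24 -0.71] turn [4.2 2.5 0.2]
shift/30 [ 1.03  0.   -2.44] turn [4.2 2.5 0.2]
```

{"name": "arm_command", "arguments": {"commands": [[36,[0.25,0.05,0.3],[3.2,6,0.1]],[36,[0.15,0.05,0],[3.2,6,0.1]],[36,[0,0,0],[0,0,0]]]}}

```text
time: 13.88
tool_pos: [436.2, -201.1, 159.3]
tcp_rot: [-89.4, -19.1, -13.6]
ft_force: [0.4, 0.1, 0.1]
finger_gap: 30.8
```

Run:
```python
from p import *
to([456,-212,167],70); to([476,-217,111],70)
I=snapshot("side")
o=[]
for n in("side","top"):
    u=proj(n,[476,-217,130]).astype(int)-50;print(u,proj(n,p),proj(n,[476,-217,111]));I=snapshot(n);o.append(I[u[1]:u[1]+100,u[0]:u[0]+100])
cv2.imwrite("pics/e1.png",cv2.resize(np.hstack(o),(800,400),interpolation=cv2.INTER_CUBIC))
```

```text
[ 436.2 -201.1  159.3] fingers [ 0.32  -0.066 -0.945] jaw [ 0.919 -0.223  0.326] q [-36.6 -26.6 127.1   8.9  62.3 -26. ] F [0.4 0.1 0.1] 30.76155755979704 13.8833
shift/30 [ 0.66 -0.36  0.26] turn [-0.8 -0.8 -0.1]
shift/30 [ 1.33 -0.53 -1.61] turn [-0.8 -0.8 -0.1]
[278 134] [340.2 180.1] [328.2 190.7]
[296 178] [342.1 243.1] [345.9 229.8]
```

View pics/e1.png

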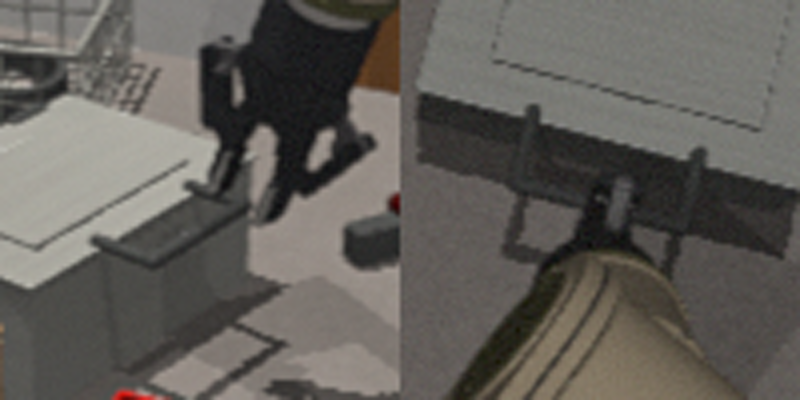

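{"name": "arm_command", "arguments": {"commands": [[36,[0.5,-0.3,0.5],[-0.8,-0.8,0]],[36,[0.3,-0.1,0.2],[0,0,0]],[36,[0,0,0],[0,0,0]]]}}

```text
time: 14.28
tool_pos: [466.5, -217.3, 194.2]
tcp_rot: [-90.7, -22.0, -13.1]
ft_force: [-0.3, 0.2, -0.0]
finger_gap: 30.8
```

Run:
```python
from p import *
to([456,-212,167],70); to([476,-217,111],70)
```

```text
[ 466.5 -217.3  194.2] fingers [ 0.362 -0.097 -0.927] jaw [ 0.903 -0.21   0.375] q [-35.9 -24.8 122.9   8.7  61.6 -25.5] F [-0.3  0.2 -0. ] 30.761436018337186 14.2833
shift/30 [-0.35  0.18 -0.91] turn [ 1.1  1.8 -0.2]
shift/30 [ 0.32  0.01 -2.77] turn [ 1.1  1.8 -0.2]
```

{"name": "arm_command", "arguments": {"commands": [[36,[-0.1,0.05,-0.6],[1,1.8,-0.2]],[36,[0,0,-0.6],[0,0,0]],[36,[0.1,0,-0.5],[0,0,0]],[36,[0,0,0],[0,0,0]]]}}

```text
time: 14.62
tool_pos: [471.1, -219.4, 154.6]
tcp_rot: [-90.7, -21.5, -13.2]
ft_force: [-0.7, 0.6, -0.2]
finger_gap: 30.5
```

Run:
```python
from p import *
to([476,-217,111],70)
```

```text
[ 471.1 -219.4  154.6] fingers [ 0.354 -0.096 -0.93 ] jaw [ 0.906 -0.213  0.367] q [-35.5 -21.1 124.3   8.8  56.8 -25.7] F [-0.7  0.6 -0.2] 30.515806272926003 14.6167
shift/30 [ 0.16  0.08 -1.45] turn [ 1.   1.3 -0. ]
```

{"name": "arm_command", "arguments": {"commands": [[36,[0,0.03,-0.5],[0.8,1.2,0]],[36,[0,0,-0.5],[0,0,0]],[36,[0.05,0,-0.3],[0,0,0]],[36,[0,0,0],[0,0,0]]]}}

```text
time: 14.95
tool_pos: [475.1, -220.6, 123.1]
tcp_rot: [-90.5, -21.0, -13.3]
ft_force: [-0.1, -0.6, 0.5]
finger_gap: 30.8
```

Run:
```python
from p import *
to([476,-217,111],70)
```

```text
[ 475.1 -220.6  123.1] fingers [ 0.347 -0.091 -0.933] jaw [ 0.908 -0.214  0.359] q [-35.4 -17.4 124.9   9.1  53.2 -26.2] F [-0.1 -0.6  0.5] 30.767741875845065 14.95
shift/30 [ 0.03  0.12 -0.4 ] turn [ 0.7  0.9 -0.1]
```

{"name": "arm_command", "arguments": {"commands": [[36,[0,0.05,-0.3],[0.5,0.8,0]],[36,[0,0.03,-0.1],[0,0,0]]]}}

```text
time: 15.12
tool_pos: [476.1, -219.1, 113.8]
tcp_rot: [-90.3, -20.4, -13.4]
ft_force: [0.6, 0.2, -0.3]
finger_gap: 30.7
```

{"name": "arm_command", "arguments": {"commands": [[0,[0,0,0],[0,0,0]],[0,[0,0,0],[0,0,0]],[0,[0,0,0],[0,0,0]],[0,[0,0,0],[0,0,0]]], "force": 80}}

```text
time: 15.45
tool_pos: [475.5, -218.8, 114.3]
tcp_rot: [-90.3, -20.3, -13.3]
ft_force: [1.9, -0.7, -3.5]
finger_gap: 9.1
```

Run:
```python
from p import *
to([476,-217,111],70)
```

```text
[ 475.5 -218.8  114.3] fingers [ 0.336 -0.085 -0.938] jaw [ 0.913 -0.216  0.346] q [-35.1 -16.1 124.6   8.9  52.8 -25.9] F [ 1.9 -0.7 -3.5] 9.09646717210855 15.45
shift/30 [ 0.02  0.06 -0.11] turn [ 0.3  0.2 -0.1]
```

{"name": "arm_command", "arguments": {"commands": [[0,[0,0,0.2],[0.35,1.5,0]],[0,[0.01,0,0.2],[0.35,1.5,0]],[0,[0.03,-0.01,0.39],[0.7,2.9,0]]], "force": 110}}

```text
time: 15.7
tool_pos: [477.5, -219.4, 137.8]
tcp_rot: [-90.3, -14.4, -13.5]
ft_force: [12.3, 0.9, -6.2]
finger_gap: 8.1
```

```bash
cat >> p.py <<'E'
def lid():
    xt=np.array([np.cos(np.radians(-13.5)),np.sin(np.radians(-13.5)),0]);yt=np.array([-xt[1],xt[0],0]);z=np.array([0,0,1.])
    H=np.array([475.5,-218.8,111])+225*xt; r0=np.array([475.5,-218.8,114.3])-H
    d=p-H; phi=np.degrees(np.arctan2(d[2],-(d@xt))-np.arctan2(r0[2],-(r0@xt)))
    print("phi",phi.round(1),"radius",np.hypot(d[2],d@xt).round(1),"of",np.hypot(r0[2],r0@xt).round(1),"lat",(d@yt).round(1))
    dip=np.degrees(np.arctan2(-M[2,1],M[:,1]@xt)); print("dip",dip.round(1),"dip-phi",(dip-phi).round(1),"torque",s["wrist_torque"].round(2))
    for g in (6,12,18,24):
        Q=H+R.from_rotvec(yt*(phi+g),degrees=True).apply(r0); print(g,((Q-p)/30).round(2))
E
python3 - <<'E'
from p import *
lid()
E
```

```text
[ 477.5 -219.4  137.8] fingers [ 0.241 -0.062 -0.969] jaw [ 0.942 -0.225  0.248] q [-33.3 -12.4 117.7   5.2  61.1 -21.8] F [12.3  0.9 -6.2] 8.12167942737782 15.7
phi 6.0 radius 224.5 of 225.0 lat -0.1
dip 75.6 dip-phi 69.6 torque [ 0.17 -1.59  0.07]
6 [ 0.11 -0.02  0.78]
12 [ 0.32 -0.07  1.53]
18 [ 0.61 -0.14  2.26]
24 [ 0.96 -0.23  2.95]
```

{"name": "arm_command", "arguments": {"commands": [[0,[0.11,-0.02,0.75],[1.35,5.6,0]],[0,[0.2,-0.05,0.73],[1.35,5.6,0]],[0,[0.28,-0.07,0.7],[1.35,5.6,0]]]}}

```text
time: 15.95
tool_pos: [498.3, -224.5, 206.5]
tcp_rot: [-90.4, 2.7, -13.7]
ft_force: [13.2, -4.2, -10.2]
finger_gap: 8.1
```

Run:
```python
from p import *
lid()
```

```text
[ 498.3 -224.5  206.5] fingers [-0.048  0.005 -0.999] jaw [ 0.971 -0.236 -0.047] q [-28.9   3.1  94.6  -1.1  84.9 -15.2] F [ 13.2  -4.2 -10.2] 8.11301279317274 15.95
phi 24.5 radius 222.9 of 225.0 lat -0.2
dip 92.7 dip-phi 68.2 torque [-0.52 -2.1  -0.04]
6 [ 0.3  -0.07  0.72]
12 [ 0.73 -0.17  1.37]
18 [ 1.23 -0.29  1.97]
24 [ 1.78 -0.42  2.51]
```

{"name": "arm_command", "arguments": {"commands": [[0,[0.35,-0.08,0.69],[1.38,5.75,0]],[0,[0.43,-0.1,0.62],[1.38,5.75,0]],[0,[0.5,-0.12,0.57],[1.38,5.75,0]]]}}

```text
time: 16.2
tool_pos: [539.3, -234.7, 265.2]
tcp_rot: [-90.6, 19.7, -13.8]
ft_force: [2.9, -5.7, -8.4]
finger_gap: 8.3
```

Run:
```python
from p import *
lid()
```

```text
[ 539.3 -234.7  265.2] fingers [-0.33   0.069 -0.941] jaw [ 0.914 -0.224 -0.337] q [-25.8  23.6  66.8  -4.9 108.7 -12.9] F [ 2.9 -5.7 -8.4] 8.258893269996829 16.2
phi 43.2 radius 221.7 of 225.0 lat -0.5
dip 109.7 dip-phi 66.5 torque [-0.62 -0.73  0.21]
6 [ 0.48 -0.1   0.61]
12 [ 1.1  -0.24  1.08]
18 [ 1.75 -0.4   1.49]
24 [ 2.44 -0.57  1.82]
```

{"name": "arm_command", "arguments": {"commands": [[0,[0.53,-0.12,0.53],[1.38,5.75,0]],[0,[0.57,-0.13,0.46],[1.38,5.75,0]],[0,[0,0,0],[0,0,0]]]}}

```text
time: 16.45
tool_pos: [566.7, -241.5, 288.7]
tcp_rot: [-90.7, 30.3, -13.8]
ft_force: [-22.0, 6.6, 23.3]
finger_gap: 8.3
```

Run:
```python
from p import *
lid()
xt=np.array([np.cos(np.radians(-13.5)),np.sin(np.radians(-13.5)),0]);yt=np.array([-xt[1],xt[0],0]);z=np.array([0,0,1.])
H=np.array([608,-247.5,111])+92*xt
ims={n:snapshot(n) for n in("side","top")}
for n in ims: cv2.imwrite(f"pics/f_{n}.png",ims[n])
for n in ims:
  for sgn in(1,-1):
    print(n,"corner y",sgn*133,[(a,proj(n,H-183*np.cos(np.radians(a))*xt+183*np.sin(np.radians(a))*z+sgn*133*yt).tolist()) for a in(50,56,60,64)],"hinge corner",proj(n,H+sgn*133*yt))
# bright/dark numeric dump round left corner, top view
```

```text
[ 566.7 -241.5  288.7] fingers [-0.492  0.108 -0.864] jaw [ 0.839 -0.206 -0.504] q [-24.5  38.5  47.1  -7.3 123.9 -13.3] F [-22.    6.6  23.3] 8.29092949302132 16.45
phi 52.8 radius 220.8 of 225.0 lat -0.8
dip 120.3 dip-phi 67.5 torque [ 1.42  4.92 -0.14]
6 [ 0.56 -0.11  0.55]
12 [ 1.24 -0.27  0.91]
18 [ 1.95 -0.44  1.19]
24 [ 2.69 -0.62  1.4 ]
side corner y 133 [(50, [265.7, 149.7]), (56, [261.1, 144.2]), (60, [258.0, 140.8]), (64, [254.7, 137.7])] hinge corner [236.2 185. ]
side corner y -133 [(50, [325.1, 121.6]), (56, [321.0, 116.8]), (60, [318.0, 113.8]), (64, [315.0, 111.1])] hinge corner [294.  155.5]
top corner y 133 [(50, [308.3, 161.8]), (56, [310.2, 154.2]), (60, [311.4, 148.9]), (64, [312.8, 143.5])] hinge corner [316.2 135.6]
top corner y -133 [(50, [421.0, 189.6]), (56, [423.8, 182.1]), (60, [425.7, 176.9]), (64, [427.5, 171.5])] hinge corner [414.3 159.4]
```

Run:
```python
from p import *
lid()
g=cv2.GaussianBlur(cv2.cvtColor(snapshot("top"),cv2.COLOR_BGR2GRAY),(3,3),0)
for c in(318,326,334,400,410,418):
    r0=130 if c<350 else 150
    print("top col",c,"from row",r0,g[r0:r0+48,c].tolist())
g=cv2.GaussianBlur(cv2.cvtColor(snapshot("side"),cv2.COLOR_BGR2GRAY),(3,3),0)
for r in(150,160,170): print("side row",r,"from 225",g[r,225:290].tolist())
for c in(268,275): print("side col",c,"from 120",g[120:170,c].tolist())
```

```text
[ 567.2 -241.7  289.4] fingers [-0.482  0.105 -0.87 ] jaw [ 0.845 -0.207 -0.493] q [-24.5  37.9  47.7  -7.1 123.2 -13.3] F [-7.6  2.3  5.1] 8.275348133886542 16.55
phi 53.0 radius 221.0 of 225.0 lat -0.8
dip 119.6 dip-phi 66.6 torque [ 0.55  1.54 -0.11]
6 [ 0.57 -0.11  0.54]
12 [ 1.25 -0.27  0.9 ]
18 [ 1.96 -0.44  1.18]
24 [ 2.7  -0.62  1.38]
top col 318 from row 130 [89, 89, 89, 90, 87, 83, 79, 76, 75, 75, 77, 78, 77, 77, 78, 79, 78, 77, 77, 78, 78, 77, 78, 79, 78, 77, 78, 78, 78, 81, 86, 79, 60, 50, 52, 59, 67, 74, 81, 87, 91, 95, 99, 102, 104, 107, 107, 109]
top col 326 from row 130 [87, 88, 87, 85, 84, 85, 82, 76, 71, 68, 66, 63, 59, 55, 52, 50, 47, 46, 50, 61, 70, 73, 71, 69, 70, 75, 79, 85, 90, 94, 98, 102, 103, 105, 107, 109, 110, 112, 113, 114, 114, 115, 117, 117, 117, 118, 119, 120]
top col 334 from row 130 [67, 70, 74, 76, 80, 82, 82, 81, 78, 75, 72, 69, 69, 72, 77, 81, 85, 88, 92, 95, 98, 101, 105, 107, 108, 109, 111, 112, 112, 113, 114, 115, 116, 117, 117, 118, 118, 118, 119, 119, 119, 119, 119, 119, 120, 120, 122, 122]
top col 400 from row 150 [112, 111, 109, 107, 103, 9
[... 1340 characters left out ...]
, 118, 116, 115, 116, 121, 118, 103, 83, 69, 62, 60, 61, 61, 60, 60, 60, 60, 60, 60, 60, 61, 61, 61, 61, 61, 61, 62, 62, 64, 65, 67, 69, 70, 70, 71, 71, 71, 72, 72, 72, 71, 71, 71, 71, 71, 72, 72, 72]
side col 268 from 120 [145, 144, 113, 100, 111, 117, 116, 114, 113, 114, 115, 117, 116, 110, 108, 116, 119, 119, 123, 130, 133, 131, 129, 137, 142, 111, 76, 85, 109, 101, 73, 60, 60, 60, 60, 60, 60, 60, 60, 60, 61, 61, 61, 61, 61, 60, 61, 62, 62, 61]
side col 275 from 120 [134, 137, 122, 104, 108, 116, 118, 118, 116, 114, 113, 114, 114, 110, 101, 100, 111, 117, 117, 120, 127, 129, 128, 128, 137, 135, 99, 66, 58, 59, 61, 61, 60, 60, 60, 60, 60, 60, 61, 61, 61, 61, 61, 62, 62, 61, 61, 62, 65, 68]
```

{"name": "arm_command", "arguments": {"commands": [[0,[0.44,-0.1,0.38],[1,4.2,0]],[0,[0.46,-0.11,0.34],[1,4.2,0]],[0,[0,0,0],[0,0,0]]]}}

```text
time: 16.9
tool_pos: [585.3, -246.2, 300.8]
tcp_rot: [-90.6, 38.8, -13.8]
ft_force: [-22.3, 4.9, 31.7]
finger_gap: 8.4
```

```bash
cat > edge.py <<'E'
from p import *
def run():
    lid()
    print("phi from z",np.degrees(np.arcsin((p[2]+3.3*M[2,1]-111)/225)).round(1))
    xt=np.array([np.cos(np.radians(-13.5)),np.sin(np.radians(-13.5)),0]);yt=np.array([-xt[1],xt[0],0]);z=np.array([0,0,1.])
    H=np.array([608,-247.5,111])+92*xt
    g=cv2.GaussianBlur(cv2.cvtColor(snapshot("side"),cv2.COLOR_BGR2GRAY),(3,3),0).astype(float)
    P=[]  # left edge of the uniform dark underside (level ~60)
    for r in range(152,176):
        run=0
        for c in range(228,300):
            run=run+1 if abs(g[r,c]-61)<5 else 0
            if run==8: P.append((c-7,r));break
    P=np.array(P); k,b=np.polyfit(P[:,1],P[:,0],1); print("edge dcol/drow",k.round(3),"col at 160",(k*160+b).round(1),len(P))
    for a in(46,50,54,58,60,62,66):
        f=lambda t:proj("side",H+t*(-np.cos(np.radians(a))*xt+np.sin(np.radians(a))*z)-5*(np.sin(np.radians(a))*xt+np.cos(np.radians(a))*z)+133*yt)
        A,B=f(20),f(170);kk=(B[0]-A[0])/(B[1]-A[1]);print(a,kk.round(3),(A[0]+kk*(160-A[1])).round(1))
run()
E
python3 edge.py
```

```text
[ 585.3 -246.2  300.8] fingers [-0.611  0.14  -0.779] jaw [ 0.757 -0.186 -0.626] q [-23.8  52.1  28.9  -9.9 136.9 -15.1] F [-22.3   4.9  31.7] 8.421022134294098 16.9
phi 58.7 radius 220.3 of 225.0 lat -1.0
dip 128.8 dip-phi 70.1 torque [ 1.53  5.48 -0.16]
6 [ 0.61 -0.11  0.5 ]
12 [ 1.32 -0.28  0.79]
18 [ 2.05 -0.46  1.  ]
24 [ 2.81 -0.64  1.13]
phi from z 56.3
edge dcol/drow -0.555 col at 160 253.5 24
46 -1.035 264.5
50 -0.838 259.4
54 -0.684 255.2
58 -0.553 251.9
60 -0.496 250.3
62 -0.441 248.9
66 -0.347 246.4
```

{"name": "arm_command", "arguments": {"commands": [[0,[0.27,-0.06,0.33],[0.3,1.5,0]],[0,[0,0,0.03],[0,0,0]],[0,[0,0,0],[0,0,0]]]}}

```text
time: 17.2
tool_pos: [591.8, -247.8, 304.7]
tcp_rot: [-90.4, 41.2, -13.8]
ft_force: [-5.4, 1.8, 9.6]
finger_gap: 8.1
```

```bash
python3 edge.py
```

```text
[ 591.8 -247.8  304.7] fingers [-0.642  0.15  -0.752] jaw [ 0.73  -0.18  -0.659] q [-23.6  57.3  21.4 -11.1 141.5 -16.1] F [-5.4  1.8  9.6] 8.145670222928517 17.2
phi 60.7 radius 220.4 of 225.0 lat -1.1
dip 131.2 dip-phi 70.6 torque [ 0.36  0.95 -0.1 ]
6 [ 0.63 -0.11  0.47]
12 [ 1.35 -0.29  0.74]
18 [ 2.09 -0.47  0.92]
24 [ 2.84 -0.65  1.02]
phi from z 58.2
edge dcol/drow -0.507 col at 160 252.1 24
46 -1.035 264.5
50 -0.838 259.4
54 -0.684 255.2
58 -0.553 251.9
60 -0.496 250.3
62 -0.441 248.9
66 -0.347 246.4
```

{"name": "arm_command", "arguments": {"commands": [[0,[0.08,-0.02,0.08],[0.1,0.5,0]],[0,[0,0,0],[0,0,0]],[0,[0,0,0],[0,0,0]]]}}

```text
time: 17.5
tool_pos: [594.4, -248.5, 306.2]
tcp_rot: [-90.4, 41.8, -13.8]
ft_force: [-1.5, 0.2, 2.2]
finger_gap: 8.1
```

```bash
python3 edge.py | head -6
python3 - <<'E'
from h import *
# bystanders, cup and brush: compare with the first side picture where arm is absent
a=cv2.imread("pics/side0.png");b=snapshot("side")
for n,(x0,y0,x1,y1) in dict(brush_handle=(222,203,238,245),holder=(214,250,255,292),cup=(195,293,236,355),spray=(130,250,172,342),race=(160,248,203,284),orange=(265,212,287,300),yellow=(253,185,272,268),red=(292,232,337,276)).items():
    t=a[y0:y1,x0:x1];m=cv2.matchTemplate(b[y0-8:y1+8,x0-8:x1+8],t,cv2.TM_CCOEFF_NORMED);_,v,_,l=cv2.minMaxLoc(m);print(n,"shift px",l[0]-8,l[1]-8,round(v,3))
a=cv2.imread("pics/top0.png");b=snapshot("top")
x0,y0,x1,y1=385,245,452,318;t=a[y0:y1,x0:x1];m=cv2.matchTemplate(b[y0-8:y1+8,x0-8:x1+8],t,cv2.TM_CCOEFF_NORMED);_,v,_,l=cv2.minMaxLoc(m);print("yoke top",l[0]-8,l[1]-8,round(v,3))
E
```

```text
[ 594.4 -248.5  306.2] fingers [-0.649  0.152 -0.746] jaw [ 0.724 -0.178 -0.666] q [-23.6  59.1  18.7 -11.5 143.  -16.5] F [-1.5  0.2  2.2] 8.105269060898685 17.5
phi 61.5 radius 220.5 of 225.0 lat -1.1
dip 131.8 dip-phi 70.3 torque [ 0.05 -0.05 -0.08]
6 [ 0.63 -0.11  0.46]
12 [ 1.36 -0.29  0.71]
18 [ 2.1  -0.47  0.89]
brush_handle shift px 1 0 0.973
holder shift px 0 0 0.99
cup shift px 0 0 0.998
spray shift px 0 0 0.999
race shift px 0 0 0.999
orange shift px 0 0 0.998
yellow shift px 0 0 0.737
red shift px 0 0 0.928
yoke top 0 0 0.966
```

```bash
python3 edge.py | sed -n 8,9p; python3 -c "
from bench import *
print(hand_in()); s=sense(); print(s['time'],s['tool_pos'],s['finger_gap'])"
```

```text
phi from z 58.9
edge dcol/drow -0.47 col at 160 251.4 24
the job is handed in; nothing more can be done
None
the job is handed in; nothing more can be done
```

The job is done and handed in at about 17.5 s of the 64 s.

- **Scrubbing:** I took the brush from its holder and pushed it to the cup floor three times. Contact was at the same height each time, with 17–25 N. Between strokes I drew it up about 62 mm of the 92 mm bore depth.
- **Brush return:** I lowered the brush back into its holder until it touched the holder floor, then let go. In the last picture it stands upright, about 1 px from where it started.
- **Lid:** I gripped the lid handle and raised the lid along its arc. I handed in while still holding it, with about 2 N on the wrist.

**Lid angle:** The checks of the angle did not fully agree:

| Check | Angle |
|---|---|
| Height of the handle | 58.9° |
| Position of the lid edge in the picture | about 58.6° |
| Slope of the lid edge in the picture | about 61° |
| Angle along the arc | 61.5° |
| Change in tool tilt | 61.5° |

I take it as 60°, give or take about 1.5°.

**Other objects:** The cup, holder, spray can, bearing ring and yoke show no shift against the first pictures. The orange and red look-alikes also match. The yellow one shows no shift but a weak match score (0.74), which I put down to the raised lid changing its background. I did not confirm that in a viewed picture, because I had used all 12.

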